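# Load the vaccine carrier and snap its covers shut

## Robot

A 7-joint arm with a two-finger parallel gripper is mounted at the origin on the work surface. World frame = base frame: x ahead of the robot, y to its left, z up, the work surface at z = 0. Lengths are in m, angles in rad, forces in N, time in s.
With the tool pointing down it reaches from about 0.35 to 0.9 m from the base axis. Payload 8.1 kg.
Tool frame: the origin (TCP) lies midway between the tips of the shut fingers; the grasp point (between the pads) lies 19 mm behind it; z points along the fingers, y is the direction in which the jaws open and shut (so a half turn about z gives the same grasp; the last joint's range is limited). The gripper opens to 92 mm and grips with 3 to 60 N. Pads are 19 mm wide; open, the fingers measure 130 mm over their backs; the gripper's body (75 mm by 190 mm) begins 47 mm behind the grasp point.
Start: joints at [-1.344, 0.434, 0.025, 1.573, -0.012, 1.134, -0.075], TCP at [0.202, 0.591, 0.227] pointing down, gripper open.
Joint ranges: [-2.62, 2.62], [-0.44, 2.09], [-1.27, 1.32], [0.08, 2.57], [-1.32, 4.46], [0.12, 2], [-2.74, 2.74]. Speed limits (rad/s): [2.22, 2.22, 3.01, 3.01, 3.14, 3.14, 3.14].

## Interface

Orientations are given as a unit quaternion [x, y, z, w].
In Python, from workcell import robot gives the robot as it stands.
- The arm moves only by the shell command python3 -m pendant 'ROWS'. ROWS is JSON, a list of rows, each an object of numbers: "tx", "ty", "tz": the shift along the world's x, y, z each as a share of 15 cm, from -1 to 1; "spin": the turn about the world's z as a share of 0.5 rad, from -1 to 1; "gripper": the gripper's target within -1 to 1 (fully open at 1, half-way at 0, shut at -1). In form: [{"tx": .., "ty": .., "tz": .., "spin": .., "gripper": ..}, ...]. A call has exactly 8 rows; each row is the pose to reach, as a shift and turn from the pose commanded when the call began; what a row does not reach only later rows make up. A row lasts 1/12 s, in which the tool goes at most 41.7 mm and 7.16 degrees, less where a joint would pass 70% of its speed; a pose out of reach is approached as far as the arm can. A call with a number of a shift or a turn outside -1 to 1 is refused whole. A call with a gripper value outside its range is refused whole. The fingers move at their own pace and stop on an object; the grip force is fixed at half the most. Time passes only in rows, so rows that repeat a pose let the fingers close, or fill a call up. It gives the time, the measured TCP pose, the force and the opening at its end, in the units of the state.
- robot.read_state(): the state, without advancing time (a new reading comes with each control period).
- robot.snapshot(name): name is "scene" or "top" or "wrist"; returns (picture, depth): 400x640x3 uint8, red, green, blue; 400x640 float32, m along the optical axis (not along the pixel's ray), 0 where there is no reading.
- robot.camera_info(name): a dict with "camera_matrix" (3x3 intrinsics, pixels), "k1" (the pictures are not rectified: a ray, as slopes to the right and down, at radius r is drawn at 1 + k1 r^2 times it, then the intrinsics apply), "camera_from_world" (4x4, takes a point from world to camera coordinates); the wrist camera has in their place "tool_from_camera" (4x4, takes a point from camera to tool coordinates, whose origin is the TCP and whose axes are the flange's). Camera axes: x right, y up, looking along -z (the intrinsics and any distortion apply to the point x, -y, -z); pixel columns grow to the right and rows downward; lengths in m; the calibration is good to about 2 mm. A picture is of the moment at which its call begins: read the wrist's pose just before it. camera_info takes no time and is no camera call.
- robot.job_done(): hands the job in, once; it reports no verdict.
The state is a dict: "clock": time; "joint_positions": joint angles; "joint_velocities": joint speeds; "effort": joint torques, N m; "eef_pos": TCP position; "orientation": TCP orientation; "ft_force": force on the tool from outside, world axes, zero at the start; "wrist_torque": the same for the moment, N m; "opening": opening from 0.0 (shut) to 1.0 (fully open).
Only numpy, scipy, OpenCV 4.12 (cv2) and the standard library are available. Lean on these libraries where they do the work, as an engineer would, in place of code of your own. Each camera call takes 0.05 s, during which the arm holds its last target. There are 200 camera calls.

## Task

Get the vaccine carrier ready to leave: of the three spare cold blocks on the table, lay the one that is the same size as the block already in the carrier's left well flat into the empty right well. Then swing both covers over and press each one down until its catch snaps and holds it fully shut. Leave the other blocks and everything else on the table where they are.

Things in the scene. Friction and masses are not known exactly. Their poses are not given: they have to be found in the camera images.
- carrier: grey vaccine carrier, 148 (its x) x 190 mm (its y), rim 34 mm high, fixed to the table. Origin: centre of its underside; x away from the robot, y to its left. Two wells, each 124 (x) x 58 mm (y), 24 mm deep, centred 53 mm either side of the middle; between them a spine 70 mm long, 16 mm wide, 18 mm above the rim, with a sprung catch on each side
- left_well (a point): centre of the floor of the left well, 10 mm over the table; it holds a block from the start. Axes as the carrier's
- right_well (a point): centre of the floor of the right well, 10 mm over the table; empty at the start. Axes as the carrier's
- left_hinge (a point): middle of the left cover's hinge line, 36 mm over the table, 94 mm to the left of the carrier's middle; the line runs along the carrier's x
- right_hinge (a point): middle of the right cover's hinge line, 36 mm over the table, 94 mm to the right of the carrier's middle; the line runs along the carrier's x
- left_cover (a joint): domed white cover of the left well (as the robot sees it), 148 x 79 mm, 35 mm high, hinged on the carrier's outer left edge. Angle in rad: 0 shut and flat, 1.6 to 2 standing open, leaning outwards; stop 2.05. Let go half-way it springs up to about 1.3; about 2 N at the free edge swings it. At 0.16 it meets a sprung catch; 12 to 17 N down at the press place snaps it past (at 0.08) to 0, where it holds
- right_cover (a joint): domed white cover of the right well (as the robot sees it), 148 x 79 mm, 35 mm high, hinged on the carrier's outer right edge. Angle in rad: 0 shut and flat, 1.6 to 2 standing open, leaning outwards; stop 2.05. Let go half-way it springs up to about 1.3; about 2 N at the free edge swings it. At 0.16 it meets a sprung catch; 12 to 17 N down at the press place snaps it past (at 0.08) to 0, where it holds
- left_press (a point): the place to press on the left cover: middle of a thin grey patch (60 x 26 mm) on its flat outer face, 60 mm from the hinge line towards the free edge (which is 79 mm from it) and 35 mm over it when shut (71 mm over the table). Moves and turns with the cover; axes as the carrier's when shut
- right_press (a point): the same on the right cover
- loaded_block: the blue rigid plastic cold block already lying in the left well: 116 x 50 x 24 mm, with a grip rib along its middle on top, 64 mm long, 18 mm wide, 30 mm high above the body (54 mm overall). Origin: centre of its underside; x along its length, z up
- block_short: spare cold block, as loaded_block but 88 mm long (rib and section the same). Origin: centre of its underside, x along its length
- block_medium: spare cold block, 116 x 50 x 24 mm with the same rib (64 x 18 x 30 mm, 54 mm overall, about 0.28 kg): the size of loaded_block. Origin: centre of its underside, x along its length. Either way round will do in the well
- block_long: spare cold block, as loaded_block but 144 mm long: too long for the well. Origin: centre of its underside, x along its length
- tape_roll: roll of tape lying flat, 64 mm across, 24 mm high, loose. Origin: centre of its underside
- sanitizer: upright bottle, 60 mm across, 150 mm tall, loose. Origin: centre of its underside
- swab_jar: upright glass jar, 72 mm across, 90 mm tall, loose. Origin: centre of its underside
There are look-alikes about, which are no part of the job. What is shaped like the carrier but turquoise is not meant.

How it is judged:
By the outcome, as a careful person would: the job done as asked, in the order asked, and still so for the second after the job is handed in, with the robot touching nothing.
It also fails if it takes over 64 s, if anything falls off the work surface, if the arm or the gripper's body presses on something with over 40 N, if the wrist force passes 120 N, or if a joint passes its speed limit or range.

## Working session

There is one attempt and no reset: what is moved stays moved. The work goes in short steps, Python scripts to look and compute and a shell command to move; the robot and the scene stay as the last step left them, time stands still between calls to the robot, and variables do not carry over. Pictures are saved under pics/ and viewed, about 8 in all and at most 12, crops included, and the job is handed in when it is done.

```bash
mkdir -p pics; ls; cat > h.py <<'E'
import numpy as np, cv2
from workcell import robot
def snap(n):
    s=robot.read_state(); p,d=robot.snapshot(n); return s,p,d
def world(n,s,px,depth=None,z=None):
    """pixels (N,2) -> world, by depth (N) or plane z"""
    c=robot.camera_info(n); K=np.array(c["camera_matrix"],float); k1=c["k1"]
    px=np.atleast_2d(np.array(px,float))
    q=cv2.undistortPoints(px[:,None],K,np.array([k1,0,0,0.]))[:,0]
    r=np.c_[q[:,0],-q[:,1],-np.ones(len(q))]
    if n=="wrist":
        from scipy.spatial.transform import Rotation as R
        T=np.eye(4);T[:3,:3]=R.from_quat(s["orientation"]).as_matrix();T[:3,3]=s["eef_pos"]
        W=T@np.array(c["tool_from_camera"])
    else: W=np.linalg.inv(np.array(c["camera_from_world"]))
    d=r@W[:3,:3].T; o=W[:3,3]
    t=np.array(depth).reshape(-1) if depth is not None else (z-o[2])/d[:,2]
    return o+d*t[:,None]
E
python3 - <<'E'
from h import *
for n in("scene","top"):
    s,p,d=snap(n); cv2.imwrite(f"pics/{n}0.png",p[...,::-1]); np.savez(f"{n}0.npz",p=p,d=d)
print(s)
print(robot.camera_info("top"))
E
```

```text
pics
{'clock': 0.05, 'joint_positions': array([-1.34359823,  0.43520563,  0.02496688,  1.57405556, -0.01159218,
        1.13400582, -0.07509281]), 'joint_velocities': array([ 4.43351880e-04, -1.85948468e-03, -2.64284732e-05, -1.58485955e-04,
       -5.34643406e-05,  2.90575291e-04, -6.77013358e-04]), 'effort': array([ 3.06264701e-03, -6.69771123e+01,  9.88852344e-01, -3.15498555e+01,
       -6.08005165e-02,  3.74119263e-02,  3.03959848e-05]), 'eef_pos': array([0.2022999 , 0.59083402, 0.22597175]), 'orientation': array([ 1.64179006e-01,  9.86430266e-01, -7.62833913e-04, -5.42653446e-05]), 'ft_force': array([-0.25434213,  0.12343211,  0.13989852]), 'wrist_torque': array([ 0.00992323,  0.02413603, -0.03737951]), 'opening': 0.9995448934061187}
{'camera_matrix': array([[496.85959731,   0.        , 318.15557023],
       [  0.        , 496.85959731, 203.77673436],
       [  0.        ,   0.        ,   1.        ]]), 'k1': -0.06683382858080018, 'camera_from_world': array([[-0.04404738, -0.99899965, -0.00771567,  0.09505969],
       [ 0.97409723, -0.04466148,  0.2216753 , -0.54113171],
       [-0.22179814,  0.0022484 ,  0.97509001, -1.53460591],
       [ 0.        ,  0.        ,  0.        ,  1.        ]])}
```

View pics/top0.png

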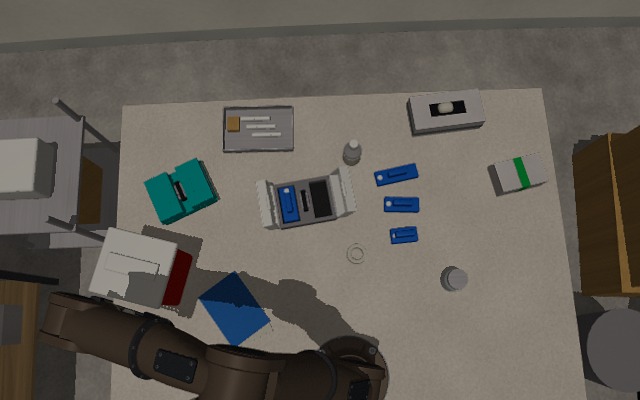

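View pics/scene0.png

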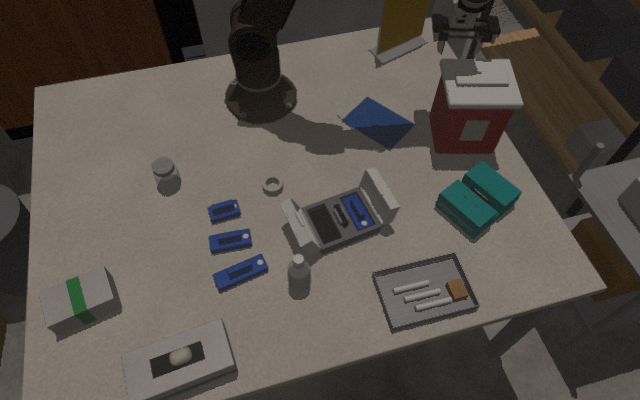

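The top view shows blue blocks at (396,175), (401,204) and (403,235), the grey carrier at (305,202), and the turquoise look-alike at (181,190). The sanitizer is at (352,152), close to the right cover, and the tape is at (356,254). Other blue candidates are the loaded block (289,204) and the blue sheet (235,310). Next I'll measure these.

```bash
python3 - <<'E'
from h import *
for n,rois in(("top",[(240,130,440,280)]),("scene",[(200,170,410,300)])):
    f=np.load(f"{n}0.npz"); p,d=f["p"],f["d"]
    hsv=cv2.cvtColor(p,cv2.COLOR_RGB2HSV)
    m=cv2.inRange(hsv,(105,120,40),(125,255,255)); x0,y0,x1,y1=rois[0]
    M=np.zeros_like(m);M[y0:y1,x0:x1]=m[y0:y1,x0:x1]
    M=cv2.morphologyEx(M,cv2.MORPH_CLOSE,np.ones((5,5)))
    k,L,st,c=cv2.connectedComponentsWithStats(M)
    for i in range(1,k):
        if st[i,4]<60: continue
        ys,xs=np.where((L==i)&(d>0)); w=world(n,None,np.c_[xs,ys],d[ys,xs])
        r=cv2.minAreaRect(w[:,:2].astype(np.float32))
        print(n,c[i].round(),st[i,4],"rect c",np.round(r[0],3),"size",np.round(r[1],3),"ang",round(r[2],1),"z",np.percentile(w[:,2],[5,50,95]).round(3))
    # whole carrier zone points
    ys,xs=np.where(d[y0:y1,x0:x1]>0);ys+=y0;xs+=x0
    w=world(n,None,np.c_[xs,ys],d[ys,xs]); print("table z",np.median(w[:,2]))
    ok=(w[:,2]>0.012)&(w[:,0]>.35); 
    B=np.zeros(p.shape[:2],np.uint8);B[ys[ok],xs[ok]]=255
    k,L,st,c=cv2.connectedComponentsWithStats(B)
    for i in range(1,k):
        if st[i,4]<60: continue
        a,b=np.where(L==i); w=world(n,None,np.c_[b,a],d[a,b]);r=cv2.minAreaRect(w[:,:2].astype(np.float32))
        print("  obj",c[i].round(),"c",np.round(r[0],3),np.round(r[1],3),round(r[2],1),"zmax",w[:,2].max().round(3))
    cv2.imwrite(f"pics/{n}c.png",cv2.resize(p[y0:y1,x0:x1,::-1],None,fx=3.5,fy=3.5,interpolation=cv2.INTER_CUBIC))
E
```

```text
top [396. 174.] 606 rect c [ 0.643 -0.194] size [0.049 0.14 ] ang 10.9 z [0.015 0.025 0.053]
top [288. 204.] 557 rect c [0.558 0.169] size [0.119 0.053] ang 8.0 z [0.016 0.035 0.065]
top [401. 204.] 510 rect c [ 0.541 -0.203] size [0.113 0.049] ang 85.9 z [0.016 0.025 0.054]
top [403. 235.] 396 rect c [ 0.438 -0.203] size [0.049 0.086] ang 3.4 z [0.017 0.026 0.054]
table z 0.0017142728229831983
  obj [266. 134.] c [0.809 0.236] [0.021 0.1  ] 1.5 zmax 0.03
  obj [271. 148.] c [0.777 0.238] [0.066 0.182] 1.7 zmax 0.039
  obj [423. 132.] c [ 0.782 -0.304] [0.096 0.021] 84.2 zmax 0.075
  obj [352. 152.] c [ 0.71  -0.047] [0.06  0.054] 76.6 zmax 0.158
  obj [396. 174.] c [ 0.645 -0.194] [0.053 0.144] 10.0 zmax 0.061
  obj [305. 200.] c [0.564 0.108] [0.151 0.3  ] 7.9 zmax 0.124
  obj [401. 204.] c [ 0.542 -0.203] [0.113 0.051] 85.9 zmax 0.06
  obj [404. 234.] c [ 0.44  -0.203] [0.051 0.087] 3.4 zmax 0.058
  obj [357. 253.] c [ 0.384 -0.046] [0.062 0.061] 85.3 zmax 0.034
scene [356. 211.] 503 rect c [0.554 0.167] size [0.117 0.05 ] ang 7.6 z [0.03  0.036 0.064]
scene [223. 209.] 267 rect c [ 0.44  -0.204] size [0.049 0.085] ang 5.3 z [0.021 0.025 0.054]
scene [229. 239.] 431 rect c [ 0.542 -0.204] size [0.112 0.05 ] ang 87.0 z [0.019 0.025 0.053]
scene [239. 271.] 668 rect c [ 0.645 -0.195] size [0.048 0.14 ] ang 11.1 z [0.02  0.025 0.053]
table z 0.0019349201074579936
  obj [345. 214.] c [0.562 0.111] [0.153 0.3  ] 7.9 zmax 0.121
  obj [272. 184.] c [ 0.387 -0.045] [0.065 0.06 ] 0.8 zmax 0.032
  obj [223. 210.] c [ 0.441 -0.205] [0.053 0.087] 3.2 zmax 0.059
  obj [229. 240.] c [ 0.542 -0.206] [0.115 0.052] 86.3 zmax 0.058
  obj [240. 272.] c [ 0.644 -0.195] [0.053 0.145] 11.1 zmax 0.057
  obj [299. 274.] c [ 0.72  -0.049] [0.059 0.05 ] 78.6 zmax 0.154
  obj [386. 275.] c [0.763 0.184] [0.064 0.132] 35.3 zmax 0.034
  obj [401. 288.] c [0.808 0.21 ] [0.045 0.016] 87.7 zmax 0.023
```

View pics/topc.png

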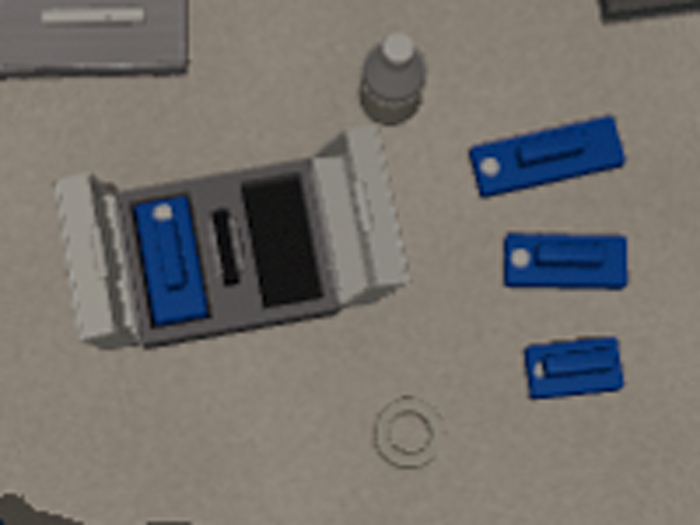

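Candidates for the block I want, all blue (top-view pixels):
- (396,175): 140 mm, so it's the long one.
- (401,204): 113 mm, so it's the medium one and my choice. Its 0.541,-0.203 position agrees in both views.
- (403,235): 86 mm, so it's the short one.
- (289,204): the loaded block in the left well.
- (235,310): a flat blue sheet.

The carrier I want is the grey one at (305,202), not the turquoise one. I'll move over the grey carrier and take a closer look from there.

```bash

python3 -m pendant '[{"tx":0.2,"ty":-0.2,"spin":0.1,"gripper":1},{"tx":0.4,"ty":-0.4,"spin":0.2,"gripper":1},{"tx":0.6,"ty":-0.6,"spin":0.3,"gripper":1},{"tx":0.8,"ty":-0.8,"spin":0.4,"gripper":1},{"tx":1,"ty":-1,"spin":0.5,"gripper":1},{"tx":1,"ty":-1,"spin":0.54,"gripper":1},{"tx":1,"ty":-1,"spin":0.54,"gripper":1},{"tx":1,"ty":-1,"spin":0.54,"gripper":1}]'
python3 -m pendant '[{"tx":0.2,"ty":-0.2,"tz":0.1,"gripper":1},{"tx":0.4,"ty":-0.4,"tz":0.2,"gripper":1},{"tx":0.6,"ty":-0.6,"tz":0.3,"gripper":1},{"tx":0.8,"ty":-0.8,"tz":0.4,"gripper":1},{"tx":0.9,"ty":-1,"tz":0.5,"gripper":1},{"tx":0.9,"ty":-1,"tz":0.5,"gripper":1},{"tx":0.9,"ty":-1,"tz":0.5,"gripper":1},{"tx":0.9,"ty":-1,"tz":0.5,"gripper":1}]'
python3 -m pendant '[{"ty":-0.2,"gripper":1},{"ty":-0.4,"gripper":1},{"ty":-0.6,"gripper":1},{"ty":-0.8,"gripper":1},{"ty":-1,"gripper":1},{"ty":-1,"gripper":1},{"ty":-1,"gripper":1},{"ty":-1,"gripper":1}]'
python3 - <<'E'
from h import *
s,p,d=snap("wrist"); cv2.imwrite("pics/w1.png",p[...,::-1]); np.savez("w1.npz",p=p,d=d,pos=s["eef_pos"],q=s["orientation"])
print(s["eef_pos"],s["orientation"],s["joint_positions"].round(2)); print(robot.camera_info("wrist"))
E
```

```text
[0.20231965 0.59084354 0.2260106 ] [ 1.64169405e-01  9.86431885e-01 -7.36324163e-04 -3.23522770e-05] [-1.34  0.44  0.02  1.57 -0.01  1.13 -0.08]
{'camera_matrix': array([[301.4327786 ,   0.        , 318.77462488],
       [  0.        , 301.4327786 , 196.35908488],
       [  0.        ,   0.        ,   1.        ]]), 'k1': -0.016644730889945662, 'tool_from_camera': array([[-1.84784407e-03,  9.62648850e-01,  2.70746703e-01,
         7.29598865e-02],
       [ 9.99998246e-01,  1.86159631e-03,  2.06012807e-04,
         9.66149849e-04],
       [-3.05703071e-04,  2.70746609e-01, -9.62650601e-01,
        -1.57079091e-01],
       [ 0.00000000e+00,  0.00000000e+00,  0.00000000e+00,
         1.00000000e+00]])}invalid input
invalid input
invalid input
```

View pics/w1.png

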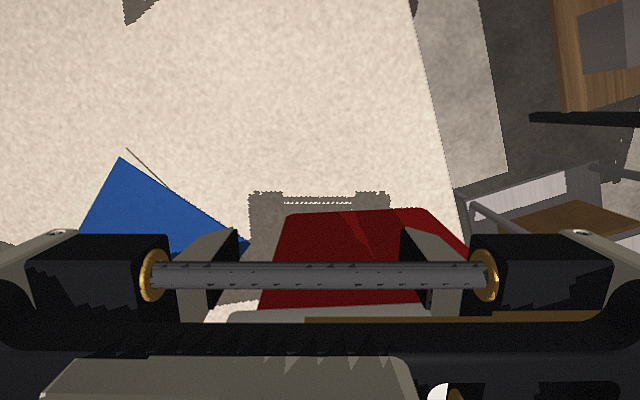

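The wrist view shows that the gripper is over the red box at the start, and that its wide body runs along the jaw direction. It also told me that every row needs all five fields. I'll rise first.

```bash

python3 -m pendant '[{"tx":0,"ty":0,"tz":0.2,"spin":0,"gripper":1},{"tx":0.1,"ty":-0.1,"tz":0.4,"spin":0.1,"gripper":1},{"tx":0.3,"ty":-0.3,"tz":0.5,"spin":0.2,"gripper":1},{"tx":0.5,"ty":-0.5,"tz":0.5,"spin":0.3,"gripper":1},{"tx":0.7,"ty":-0.7,"tz":0.5,"spin":0.4,"gripper":1},{"tx":0.9,"ty":-0.9,"tz":0.5,"spin":0.5,"gripper":1},{"tx":1,"ty":-1,"tz":0.5,"spin":0.54,"gripper":1},{"tx":1,"ty":-1,"tz":0.5,"spin":0.54,"gripper":1}]'
python3 -m pendant '[{"tx":0.2,"ty":-0.2,"tz":0,"spin":0,"gripper":1},{"tx":0.4,"ty":-0.4,"tz":0,"spin":0,"gripper":1},{"tx":0.6,"ty":-0.6,"tz":0,"spin":0,"gripper":1},{"tx":0.8,"ty":-0.8,"tz":0,"spin":0,"gripper":1},{"tx":1,"ty":-1,"tz":0,"spin":0,"gripper":1},{"tx":1,"ty":-1,"tz":0,"spin":0,"gripper":1},{"tx":1,"ty":-1,"tz":0,"spin":0,"gripper":1},{"tx":1,"ty":-1,"tz":0,"spin":0,"gripper":1}]'
python3 -m pendant '[{"tx":0,"ty":-0.2,"tz":0,"spin":0,"gripper":1},{"tx":0,"ty":-0.4,"tz":0,"spin":0,"gripper":1},{"tx":0,"ty":-0.6,"tz":0,"spin":0,"gripper":1},{"tx":0.1,"ty":-0.8,"tz":0,"spin":0,"gripper":1},{"tx":0.1,"ty":-1,"tz":0,"spin":0,"gripper":1},{"tx":0.1,"ty":-1,"tz":0,"spin":0,"gripper":1},{"tx":0.1,"ty":-1,"tz":0,"spin":0,"gripper":1},{"tx":0.1,"ty":-1,"tz":0,"spin":0,"gripper":1}]'
python3 - <<'E'
from h import *
s,p,d=snap("wrist"); cv2.imwrite("pics/w2.png",p[...,::-1]); np.savez("w2.npz",p=p,d=d,eef_pos=s["eef_pos"],orientation=s["orientation"])
print(s["eef_pos"],s["orientation"],s["joint_positions"].round(2))
E
```

```text
clock: 0.82
eef_pos: [0.3583, 0.4355, 0.3019]
orientation: [0.034, 0.999, -0.001, 0.001]
ft_force: [0.6, -0.2, 0.9]
opening: 0.997
clock: 1.48
eef_pos: [0.5021, 0.2915, 0.3014]
orientation: [0.03, 1.0, 0.0, -0.0]
ft_force: [-0.8, 0.2, -0.4]
opening: 1.002
clock: 2.15
eef_pos: [0.5167, 0.1435, 0.3017]
orientation: [0.029, 1.0, 0.001, -0.0]
ft_force: [-0.2, 0.2, -0.6]
opening: 1.001
[0.51667447 0.14350846 0.30171694] [ 2.86665780e-02  9.99588861e-01  5.36026212e-04 -2.19373467e-04] [-0.54  0.23  0.21  1.69 -0.05  1.23  1.2 ]
```

View pics/w2.png

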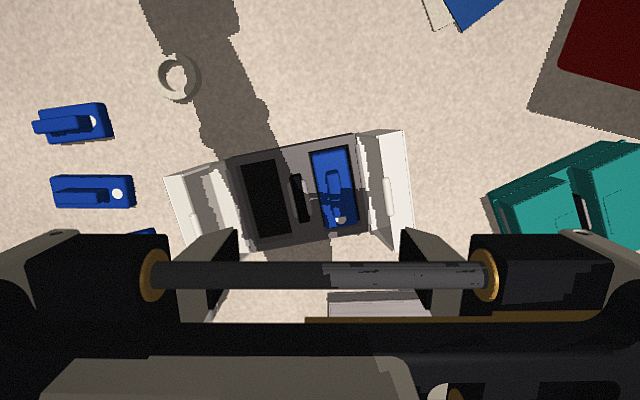

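The wrist view shows the right well, dark, at (265,198), the spine at (299,197), and the loaded block at (335,188). The medium block is at (93,191) and the short one at (75,122). I'll measure the well outline on the rim plane and the block from its depth points.

```bash
python3 - <<'E'
from h import *
f=np.load("w2.npz"); p,d=f["p"],f["d"]; s={k:f[k] for k in("eef_pos","orientation")}
hsv=cv2.cvtColor(p,cv2.COLOR_RGB2HSV)
def report(name,m,z,roi):
    x0,y0,x1,y1=roi; M=np.zeros_like(m); M[y0:y1,x0:x1]=m[y0:y1,x0:x1]
    M=cv2.morphologyEx(M,cv2.MORPH_OPEN,np.ones((3,3)))
    c=max(cv2.findContours(M,cv2.RETR_EXTERNAL,cv2.CHAIN_APPROX_NONE)[0],key=cv2.contourArea)
    w=world("wrist",s,c[:,0],z=z); r=cv2.minAreaRect(w[:,:2].astype(np.float32))
    print(name,"px",np.round(cv2.minAreaRect(c)[0]),"c",np.round(r[0],4),"size",np.round(r[1],4),"ang",round(r[2],1))
    return M
v=hsv[...,2]
for t in(35,45,55): report(f"well<{t}",cv2.inRange(v,0,t),0.034,(232,145,292,238))
b=cv2.inRange(hsv,(105,120,20),(125,255,255))
report("loaded",b,0.034,(305,140,360,232))
# depth-based
def dep(name,m,roi,zlo,zhi):
    x0,y0,x1,y1=roi; ys,xs=np.where((m[y0:y1,x0:x1]>0)&(d[y0:y1,x0:x1]>0)); ys+=y0;xs+=x0
    w=world("wrist",s,np.c_[xs,ys],d[ys,xs]); k=(w[:,2]>zlo)&(w[:,2]<zhi); w=w[k]
    r=cv2.minAreaRect(w[:,:2].astype(np.float32)); print(name,"depth c",np.round(r[0],4),np.round(r[1],4),round(r[2],1),"z",np.median(w[:,2]).round(4),len(w))
one=np.full_like(b,255)
dep("med top",b,(45,165,145,215),.018,.03); dep("med rib",b,(45,165,145,215),.047,.06); dep("med body+",b,(45,165,145,215),.012,.03)
dep("loaded rib",b,(305,140,360,232),.055,.07);dep("loaded top",b,(305,140,360,232),.028,.04)
dep("wellfloor",one,(232,145,292,238),0.0,.018)
dep("spine",one,(280,160,320,232),.046,.058)
dep("rim+",one,(225,130,370,250),.03,.038)
for n,roi in(("Rcover",(160,160,240,262)),("Lcover",(355,125,420,255))): dep(n,one,roi,.05,.14)
for n,roi in(("Rcover",(160,160,240,262)),("Lcover",(355,125,420,255))): dep(n+" top",one,roi,.105,.14)
E
```

```text
well<35 px [266. 199.] c [0.5642 0.0644] size [0.1152 0.0519] ang 7.8
well<45 px [264. 199.] c [0.5644 0.0619] size [0.1156 0.0576] ang 7.7
well<55 px [262. 200.] c [0.5656 0.0592] size [0.1225 0.0725] ang 3.0
loaded px [335. 188.] c [0.5539 0.1661] size [0.1171 0.0503] ang 7.9
med top depth c [ 0.5391 -0.2035] [0.1166 0.0485] 86.5 z 0.0228 1535
med rib depth c [ 0.5402 -0.205 ] [0.0642 0.0169] 86.4 z 0.0508 527
med body+ depth c [ 0.5391 -0.2035] [0.1166 0.0485] 86.5 z 0.0227 1646
loaded rib depth c [0.5558 0.1658] [0.0628 0.0179] 7.7 z 0.0608 577
loaded top depth c [0.5559 0.1659] [0.1151 0.0497] 7.8 z 0.0329 1892
wellfloor depth c [0.5598 0.0575] [0.0918 0.1464] 87.9 z 0.0096 2874
spine depth c [0.5615 0.1141] [0.0695 0.0277] 7.6 z 0.0505 825
rim+ depth c [0.5625 0.1111] [0.1487 0.2301] 7.7 z 0.0332 8181
Rcover depth c [ 0.5772 -0.0148] [0.1453 0.054 ] 5.8 z 0.0981 2325
Lcover depth c [0.5458 0.2332] [0.149 0.046] 7.9 z 0.1094 3234
Rcover top depth c [ 0.5476 -0.0165] [0.0843 0.0134] 8.9 z 0.1074 447
Lcover top depth c [0.5452 0.2379] [0.149  0.0357] 7.6 z 0.1098 2865
```

```bash

python3 -m pendant '[{"tx":0,"ty":-0.2,"tz":0,"spin":0,"gripper":1},{"tx":0,"ty":-0.4,"tz":0,"spin":0,"gripper":1},{"tx":0.1,"ty":-0.6,"tz":0,"spin":0,"gripper":1},{"tx":0.155,"ty":-0.8,"tz":0,"spin":0,"gripper":1},{"tx":0.155,"ty":-1,"tz":0,"spin":0,"gripper":1},{"tx":0.155,"ty":-1,"tz":0,"spin":0,"gripper":1},{"tx":0.155,"ty":-1,"tz":0,"spin":0,"gripper":1},{"tx":0.155,"ty":-1,"tz":0,"spin":0,"gripper":1}]'
python3 -m pendant '[{"tx":0,"ty":-0.2,"tz":0,"spin":0,"gripper":1},{"tx":0,"ty":-0.4,"tz":0,"spin":0,"gripper":1},{"tx":0,"ty":-0.6,"tz":0,"spin":0,"gripper":1},{"tx":0,"ty":-0.8,"tz":-0.2,"spin":0,"gripper":1},{"tx":0,"ty":-1,"tz":-0.4,"spin":0,"gripper":1},{"tx":0,"ty":-1.0,"tz":-0.6,"spin":0,"gripper":1},{"tx":0,"ty":-1,"tz":-0.8,"spin":0,"gripper":1},{"tx":0,"ty":-1,"tz":-0.9,"spin":0,"gripper":1}]'
python3 -m pendant '[{"tx":0,"ty":-0.16,"tz":0,"spin":0,"gripper":1},{"tx":0,"ty":-0.32,"tz":0,"spin":0,"gripper":1},{"tx":0,"ty":-0.32,"tz":0,"spin":0,"gripper":1},{"tx":0,"ty":-0.32,"tz":-0.1,"spin":0,"gripper":1},{"tx":0,"ty":-0.32,"tz":-0.2,"spin":0,"gripper":1},{"tx":0,"ty":-0.32,"tz":-0.3,"spin":0,"gripper":1},{"tx":0,"ty":-0.32,"tz":-0.4,"spin":0,"gripper":1},{"tx":0,"ty":-0.32,"tz":-0.4,"spin":0,"gripper":1}]'
python3 - <<'E'
from h import *
s,p,d=snap("wrist"); cv2.imwrite("pics/w3.png",p[...,::-1]); np.savez("w3.npz",p=p,d=d,eef_pos=s["eef_pos"],orientation=s["orientation"])
print(s["eef_pos"],s["orientation"],s["joint_positions"].round(2))
E
```

```text
clock: 2.87
eef_pos: [0.5407, -0.0065, 0.3015]
orientation: [0.029, 1.0, 0.0, -0.0]
ft_force: [-0.2, -0.1, -0.2]
opening: 0.996
clock: 3.53
eef_pos: [0.5396, -0.156, 0.1631]
orientation: [0.029, 1.0, 0.001, -0.002]
ft_force: [-0.0, 1.3, -0.2]
opening: 1.002
clock: 4.2
eef_pos: [0.54, -0.2033, 0.104]
orientation: [0.028, 1.0, 0.001, -0.002]
ft_force: [-0.0, 0.5, -0.1]
opening: 0.998
[ 0.54000831 -0.2032924   0.10404943] [ 0.0282038   0.99959959  0.00111503 -0.00199064] [ 0.04  0.5   0.33  1.85 -0.21  0.83  1.98]
```

View pics/w3.png

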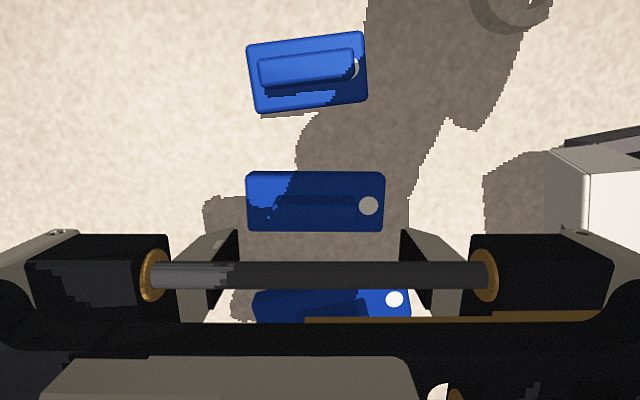

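The close view shows the medium block at (315,200), the short one at (305,70) and the long one at (330,305). I'll check the block centre from here.

```bash
python3 - <<'E'
from h import *
f=np.load("w3.npz"); p,d=f["p"],f["d"]; s={k:f[k] for k in("eef_pos","orientation")}
b=cv2.inRange(cv2.cvtColor(p,cv2.COLOR_RGB2HSV),(105,120,20),(125,255,255))
x0,y0,x1,y1=235,160,395,236
ys,xs=np.where((b[y0:y1,x0:x1]>0)&(d[y0:y1,x0:x1]>0)); ys+=y0;xs+=x0
w=world("wrist",s,np.c_[xs,ys],d[ys,xs])
for lo,hi in((.012,.032),(.042,.062)):
    k=(w[:,2]>lo)&(w[:,2]<hi); r=cv2.minAreaRect(w[k,:2].astype(np.float32)); print(np.round(r[0],4),np.round(r[1],4),r[2],np.median(w[k,2]))
E
```

```text
[ 0.5405 -0.2052] [0.1151 0.0493] 86.3466796875 0.02295380446179862
[ 0.5409 -0.2056] [0.0637 0.0185] 86.53163146972656 0.050810518450220235
```

```bash

python3 -m pendant '[{"tx":0,"ty":-0.013,"tz":-0.12,"spin":0,"gripper":1},{"tx":0,"ty":-0.013,"tz":-0.25,"spin":0,"gripper":1},{"tx":0,"ty":-0.013,"tz":-0.38,"spin":0,"gripper":1},{"tx":0,"ty":-0.013,"tz":-0.5,"spin":0,"gripper":1},{"tx":0,"ty":-0.013,"tz":-0.5,"spin":0,"gripper":1},{"tx":0,"ty":-0.013,"tz":-0.5,"spin":0,"gripper":1},{"tx":0,"ty":-0.013,"tz":-0.5,"spin":0,"gripper":0.2},{"tx":0,"ty":-0.013,"tz":-0.5,"spin":0,"gripper":-0.2}]'
python3 -m pendant '[{"tx":0,"ty":0,"tz":0,"spin":0,"gripper":-1},{"tx":0,"ty":0,"tz":0,"spin":0,"gripper":-1},{"tx":0,"ty":0,"tz":0,"spin":0,"gripper":-1},{"tx":0,"ty":0,"tz":0,"spin":0,"gripper":-1},{"tx":0,"ty":0,"tz":0,"spin":0,"gripper":-1},{"tx":0,"ty":0,"tz":0,"spin":0,"gripper":-1},{"tx":0,"ty":0,"tz":0,"spin":0,"gripper":-1},{"tx":0,"ty":0,"tz":0,"spin":0,"gripper":-1}]'
```

```text
clock: 4.92
eef_pos: [0.5419, -0.2086, 0.0333]
orientation: [0.03, 1.0, -0.0, 0.001]
ft_force: [0.5, -0.6, -0.6]
opening: 0.903
clock: 5.58
eef_pos: [0.5411, -0.2081, 0.0324]
orientation: [0.03, 1.0, 0.0, 0.0]
ft_force: [-1.2, 2.8, 7.0]
opening: 0.697
```

The jaws stopped at 64 mm, which is the rib length, so the block is held. Next I lift it and carry it over the right well while turning.

```bash

python3 -m pendant '[{"tx":0,"ty":0,"tz":0.1,"spin":0,"gripper":-1},{"tx":0,"ty":0,"tz":0.3,"spin":0,"gripper":-1},{"tx":0,"ty":0,"tz":0.5,"spin":-0.2,"gripper":-1},{"tx":0,"ty":0,"tz":0.7,"spin":-0.4,"gripper":-1},{"tx":0,"ty":0,"tz":0.9,"spin":-0.6,"gripper":-1},{"tx":0,"ty":0,"tz":1,"spin":-0.8,"gripper":-1},{"tx":0,"ty":0,"tz":1,"spin":-0.9,"gripper":-1},{"tx":0,"ty":0,"tz":1,"spin":-0.9,"gripper":-1}]'
python3 -m pendant '[{"tx":0,"ty":0.1,"tz":0,"spin":-0.2,"gripper":-1},{"tx":0,"ty":0.2,"tz":0,"spin":-0.4,"gripper":-1},{"tx":0.1,"ty":0.4,"tz":0,"spin":-0.6,"gripper":-1},{"tx":0.1,"ty":0.6,"tz":0,"spin":-0.8,"gripper":-1},{"tx":0.1,"ty":0.8,"tz":0,"spin":-1,"gripper":-1},{"tx":0.1,"ty":0.9,"tz":0,"spin":-1,"gripper":-1},{"tx":0.1,"ty":0.9,"tz":0,"spin":-1,"gripper":-1},{"tx":0.1,"ty":0.9,"tz":0,"spin":-1,"gripper":-1}]'
python3 -m pendant '[{"tx":0,"ty":0.2,"tz":0,"spin":-0.2,"gripper":-1},{"tx":0.05,"ty":0.4,"tz":0,"spin":-0.4,"gripper":-1},{"tx":0.09,"ty":0.6,"tz":0,"spin":-0.6,"gripper":-1},{"tx":0.09,"ty":0.8,"tz":0,"spin":-0.8,"gripper":-1},{"tx":0.09,"ty":0.9,"tz":0,"spin":-0.85,"gripper":-1},{"tx":0.09,"ty":0.9,"tz":0,"spin":-0.85,"gripper":-1},{"tx":0.09,"ty":0.9,"tz":0,"spin":-0.85,"gripper":-1},{"tx":0.09,"ty":0.9,"tz":0,"spin":-0.85,"gripper":-1}]'
python3 - <<'E'
from h import *
s,p,d=snap("wrist"); cv2.imwrite("pics/w4.png",p[...,::-1]); np.savez("w4.npz",p=p,d=d,eef_pos=s["eef_pos"],orientation=s["orientation"])
x,y=s["orientation"][:2]; print(s["eef_pos"],"jaw deg",90-np.degrees(2*np.arctan2(x,y))+0, s["joint_positions"].round(2),s["ft_force"],s["opening"])
E
```

```text
clock: 6.25
eef_pos: [0.5409, -0.2086, 0.1826]
orientation: [0.253, 0.967, 0.0, 0.001]
ft_force: [-0.7, 0.5, -4.3]
opening: 0.696
clock: 6.92
eef_pos: [0.555, -0.0724, 0.1807]
orientation: [0.482, 0.876, -0.001, -0.001]
ft_force: [0.2, -1.8, -3.1]
opening: 0.695
clock: 7.58
eef_pos: [0.5691, 0.0592, 0.1816]
orientation: [0.658, 0.753, -0.001, 0.0]
ft_force: [-0.7, -0.3, -2.8]
opening: 0.694
[0.56906362 0.05920043 0.18155993] jaw deg 7.74973858552967 [-0.69  0.45  0.7   1.8  -0.33  1.01  0.27] [-0.69110643 -0.28427291 -2.84226229] 0.6937984877379171
```

View pics/w4.png

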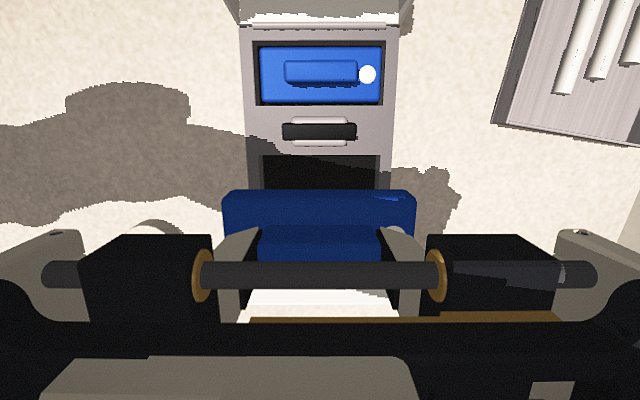

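This view shows the left well with the loaded block at (320,73), the spine at (319,130), the right well's edge at row 155 and the held block at (318,215). I'll take the carrier frame and the held block's offset from it.

```bash
python3 - <<'E'
from h import *
f=np.load("w4.npz"); p,d=f["p"],f["d"]; s={k:f[k] for k in("eef_pos","orientation")}
a=np.radians(7.75); ex=np.array([np.cos(a),np.sin(a)]); ey=np.array([-np.sin(a),np.cos(a)])
t=s["eef_pos"][:2]
hsv=cv2.cvtColor(p,cv2.COLOR_RGB2HSV); b=cv2.inRange(hsv,(105,120,20),(125,255,255))
def pts(roi,m=None,lo=-1,hi=1):
    x0,y0,x1,y1=roi; q=d[y0:y1,x0:x1]>0
    if m is not None: q&=m[y0:y1,x0:x1]>0
    ys,xs=np.where(q); ys+=y0; xs+=x0; w=world("wrist",s,np.c_[xs,ys],d[ys,xs]); return w[(w[:,2]>lo)&(w[:,2]<hi)]
def rep(n,w):
    r=cv2.minAreaRect(w[:,:2].astype(np.float32)); g=w[:,:2]-t; u=g@ex; v=g@ey
    print(n,"rel TCP x[%.4f %.4f] y[%.4f %.4f]"%(*np.percentile(u,[.5,99.5]),*np.percentile(v,[.5,99.5])),"rect",np.round(r[0],4),np.round(r[1],4),round(r[2],1),"z",np.median(w[:,2]).round(4))
rep("loaded",pts((250,35,395,110),b,.028,.04))
rep("loaded rib",pts((250,35,395,110),b,.055,.07))
rep("spine",pts((270,105,370,155),None,.044,.058))
rep("rim",pts((235,20,405,185),None,.03,.038))
rep("wellfloor",pts((240,150,400,188),None,0.003,.016))
rep("held body",pts((215,185,425,235),b,.15,.18))
rep("held rib",pts((215,200,425,262),b,.19,.22))
for th in (40,):
    M=np.zeros(b.shape,np.uint8); M[35:112,245:398]=((hsv[...,2]<60)|(b>0))[35:112,245:398]
    c=max(cv2.findContours(M,0,1)[0],key=cv2.contourArea); w=world("wrist",s,c[:,0].astype(float),z=.034); rep("Lwell",w)
    M[:]=0; M[150:188,245:398]=(hsv[...,2]<40)[150:188,245:398]
    c=max(cv2.findContours(M,0,1)[0],key=cv2.contourArea); w=world("wrist",s,c[:,0].astype(float),z=.034); rep("Rwell part",w)
E
```

```text
loaded rel TCP x[-0.0554 0.0589] y[0.0829 0.1322] rect [0.5562 0.1666] [0.1162 0.0505] 7.8 z 0.0329
loaded rib rel TCP x[-0.0296 0.0334] y[0.0990 0.1166] rect [0.5561 0.1661] [0.0643 0.0179] 7.4 z 0.0608
spine rel TCP x[-0.0340 0.0342] y[0.0419 0.0698] rect [0.5616 0.1145] [0.069  0.0281] 7.7 z 0.0506
rim rel TCP x[-0.0733 0.0738] y[0.0042 0.1530] rect [0.5588 0.1357] [0.1486 0.1529] 7.5 z 0.0331
wellfloor rel TCP x[-0.0620 0.0621] y[-0.0081 0.0282] rect [0.5677 0.0692] [0.1248 0.0371] 7.6 z 0.0096
held body rel TCP x[-0.0557 0.0564] y[0.0049 0.0265] rect [0.5676 0.0741] [0.1142 0.0235] 7.6 z 0.1719
held rib rel TCP x[-0.0311 0.0317] y[0.0010 0.0108] rect [0.5685 0.0649] [0.0641 0.011 ] 7.0 z 0.1996
Lwell rel TCP x[-0.0608 0.0607] y[0.0800 0.1368] rect [0.5546 0.1665] [0.1225 0.0567] 7.6 z 0.034
Rwell part rel TCP x[-0.0571 0.0575] y[-0.0020 0.0316] rect [0.5673 0.0739] [0.1149 0.0333] 7.6 z 0.034
```

The held block is within about 1 mm of the well centre and the angle matches. I'll lower it.

```bash

python3 -m pendant '[{"tx":0,"ty":0.007,"tz":-0.1,"spin":0,"gripper":-1},{"tx":0,"ty":0.007,"tz":-0.25,"spin":0,"gripper":-1},{"tx":0,"ty":0.007,"tz":-0.4,"spin":0,"gripper":-1},{"tx":0,"ty":0.007,"tz":-0.5,"spin":0,"gripper":-1},{"tx":0,"ty":0.007,"tz":-0.6,"spin":0,"gripper":-1},{"tx":0,"ty":0.007,"tz":-0.65,"spin":0,"gripper":-1},{"tx":0,"ty":0.007,"tz":-0.7,"spin":0,"gripper":-1},{"tx":0,"ty":0.007,"tz":-0.7,"spin":0,"gripper":-1}]'
python3 -m pendant '[{"tx":0,"ty":0,"tz":-0.05,"spin":0,"gripper":-1},{"tx":0,"ty":0,"tz":-0.08,"spin":0,"gripper":-1},{"tx":0,"ty":0,"tz":-0.11,"spin":0,"gripper":-1},{"tx":0,"ty":0,"tz":-0.14,"spin":0,"gripper":-1},{"tx":0,"ty":0,"tz":-0.17,"spin":0,"gripper":-1},{"tx":0,"ty":0,"tz":-0.2,"spin":0,"gripper":-1},{"tx":0,"ty":0,"tz":-0.2,"spin":0,"gripper":-1},{"tx":0,"ty":0,"tz":-0.2,"spin":0,"gripper":-1}]'
```

```text
clock: 8.3
eef_pos: [0.5687, 0.0614, 0.0759]
orientation: [0.658, 0.753, -0.001, -0.0]
ft_force: [-0.3, -0.8, -3.0]
opening: 0.696
clock: 8.97
eef_pos: [0.569, 0.0624, 0.0465]
orientation: [0.657, 0.753, -0.0, -0.0]
ft_force: [0.3, 0.6, -2.9]
opening: 0.693
```

```bash

python3 -m pendant '[{"tx":0,"ty":-0.01,"tz":-0.01,"spin":0,"gripper":-1},{"tx":0,"ty":-0.01,"tz":-0.02,"spin":0,"gripper":-1},{"tx":0,"ty":-0.01,"tz":-0.03,"spin":0,"gripper":-1},{"tx":0,"ty":-0.01,"tz":-0.03,"spin":0,"gripper":-1},{"tx":0,"ty":-0.01,"tz":-0.03,"spin":0,"gripper":-1},{"tx":0,"ty":-0.01,"tz":-0.03,"spin":0,"gripper":-1},{"tx":0,"ty":-0.01,"tz":-0.03,"spin":0,"gripper":-1},{"tx":0,"ty":-0.01,"tz":-0.03,"spin":0,"gripper":-1}]'
```

```text
clock: 9.63
eef_pos: [0.5693, 0.0608, 0.0424]
orientation: [0.658, 0.753, 0.0, 0.0]
ft_force: [-1.7, -1.1, 2.1]
opening: 0.697
```

The force rose at z = 0.0424, exactly where the floor should be, so the block is seated. I'll release it, rise, close the jaws and look.

```bash

python3 -m pendant '[{"tx":0,"ty":0,"tz":0,"spin":0,"gripper":0.9},{"tx":0,"ty":0,"tz":0,"spin":0,"gripper":0.9},{"tx":0,"ty":0,"tz":0,"spin":0,"gripper":0.9},{"tx":0,"ty":0,"tz":0,"spin":0,"gripper":0.9},{"tx":0,"ty":0,"tz":0.1,"spin":0,"gripper":0.9},{"tx":0,"ty":0,"tz":0.3,"spin":0,"gripper":0.9},{"tx":0,"ty":0,"tz":0.5,"spin":0,"gripper":0.9},{"tx":0,"ty":0,"tz":0.7,"spin":0,"gripper":0.9}]'
python3 -m pendant '[{"tx":0,"ty":-0.1,"tz":0.2,"spin":0,"gripper":-1},{"tx":0,"ty":-0.2,"tz":0.4,"spin":0,"gripper":-1},{"tx":0,"ty":-0.4,"tz":0.5,"spin":0,"gripper":-1},{"tx":0,"ty":-0.6,"tz":0.5,"spin":0,"gripper":-1},{"tx":0,"ty":-0.7,"tz":0.5,"spin":0,"gripper":-1},{"tx":0,"ty":-0.7,"tz":0.5,"spin":0,"gripper":-1},{"tx":0,"ty":-0.7,"tz":0.5,"spin":0,"gripper":-1},{"tx":0,"ty":-0.7,"tz":0.5,"spin":0,"gripper":-1}]'
python3 - <<'E'
from h import *
s,p,d=snap("wrist"); cv2.imwrite("pics/w5.png",p[...,::-1]); np.savez("w5.npz",p=p,d=d,eef_pos=s["eef_pos"],orientation=s["orientation"])
print(s["eef_pos"],s["orientation"],s["opening"])
a=np.radians(7.75); ex=np.array([np.cos(a),np.sin(a)]); ey=np.array([-np.sin(a),np.cos(a)]); C=np.array([.5625,.1145])
b=cv2.inRange(cv2.cvtColor(p,cv2.COLOR_RGB2HSV),(105,120,20),(125,255,255))
ys,xs=np.where((d>0)&(b>0)); w=world("wrist",s,np.c_[xs,ys],d[ys,xs]); 
q=np.c_[(w[:,:2]-C)@ex,(w[:,:2]-C)@ey,w[:,2]]
for n,lo,hi in(("R body",.024,.045),("R rib",.05,.07)):
    k=(abs(q[:,0])<.08)&(q[:,1]<-.015)&(q[:,1]>-.1)&(q[:,2]>lo)&(q[:,2]<hi); 
    if k.sum(): print(n,k.sum(),np.percentile(q[k],[1,50,99],axis=0).round(4).tolist())
E
```

```text
clock: 10.3
eef_pos: [0.5688, 0.0607, 0.1482]
orientation: [0.658, 0.753, -0.0, -0.0]
ft_force: [0.1, 0.8, 0.4]
opening: 0.953
clock: 10.97
eef_pos: [0.5692, -0.0429, 0.222]
orientation: [0.657, 0.754, 0.0, -0.0]
ft_force: [0.6, 0.7, -0.3]
opening: 0.42
[ 0.56917026 -0.04292584  0.22195796] [ 6.57130627e-01  7.53776604e-01  1.29579766e-04 -3.92107686e-04] 0.42022376896219704
R body 3697 [[-0.0572, -0.0778, 0.0289], [-0.0053, -0.058, 0.0329], [0.0562, -0.0286, 0.0429]]
R rib 1263 [[-0.0319, -0.0618, 0.0572], [-0.0003, -0.0527, 0.0608], [0.0304, -0.0438, 0.0626]]
```

View pics/w5.png

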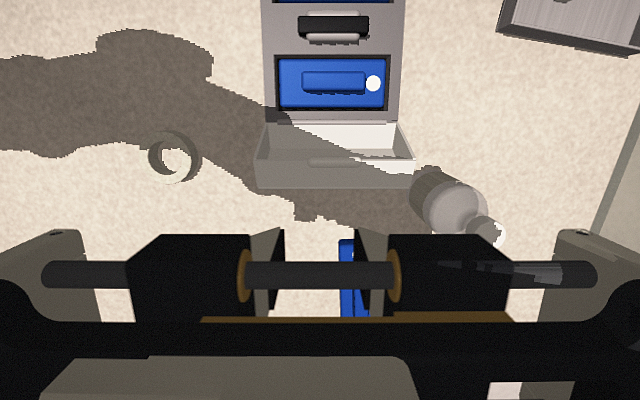

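Block flat in the right well: body spans x −57 to +56 mm, y centre −53 mm, and its top matches the loaded block's. The sanitizer is at (455,205), outside the sweep. Next I'll work out the cover-closing arc.

```bash
cat > arc.py <<'E'
from h import *
import sys
side=sys.argv[1]; sg=-1 if side=="right" else 1
a=np.radians(7.75); ex=np.array([np.cos(a),np.sin(a)]); ey=np.array([-np.sin(a),np.cos(a)]); C=np.array([.5616,.1144])
t=robot.read_state()["eef_pos"]; q=t[:2]-C; print("TCP carrier",(q@ex).round(4),(q@ey).round(4),t[2].round(4))
X=-.015
def show(n,y,z):
    w=C+X*ex+y*ey; D=np.r_[w,z]-t; print(n,"y %.3f z %.3f"%(y,z),"world",w.round(4),"units from now",(D/.15).round(3))
show("out hi",sg*.19,.2); show("out lo",sg*.19,.085)
for th in(2.0,1.8,1.55,1.3,1.1,.9,.7,.5,.35,.2,.1,0):
    r=69.5;h=35; u=r*np.cos(th)-h*np.sin(th); v=r*np.sin(th)+h*np.cos(th)
    show("th%.2f"%th, sg*(.094-(u-9.5)/1000),.036+v/1000)
E
python3 arc.py right
```

```text
TCP carrier -0.0136 -0.1565 0.2219
out hi y -0.190 z 0.200 world [ 0.5724 -0.0759] units from now [ 0.021 -0.222 -0.146]
out lo y -0.190 z 0.085 world [ 0.5724 -0.0759] units from now [ 0.021 -0.222 -0.912]
th2.00 y -0.164 z 0.085 world [ 0.5689 -0.0504] units from now [-0.002 -0.052 -0.915]
th1.80 y -0.153 z 0.096 world [ 0.5674 -0.0396] units from now [-0.012  0.02  -0.841]
th1.55 y -0.137 z 0.106 world [ 0.5652 -0.0234] units from now [-0.027  0.127 -0.771]
th1.30 y -0.119 z 0.112 world [ 0.5627 -0.0052] units from now [-0.043  0.249 -0.73 ]
th1.10 y -0.103 z 0.114 world [0.5606 0.0102] units from now [-0.057  0.351 -0.72 ]
th0.90 y -0.088 z 0.112 world [0.5586 0.0255] units from now [-0.071  0.453 -0.731]
th0.70 y -0.073 z 0.108 world [0.5566 0.0402] units from now [-0.084  0.551 -0.762]
th0.50 y -0.059 z 0.100 world [0.5547 0.0536] units from now [-0.097  0.641 -0.812]
th0.35 y -0.050 z 0.093 world [0.5535 0.0626] units from now [-0.105  0.701 -0.861]
th0.20 y -0.042 z 0.084 world [0.5524 0.0704] units from now [-0.112  0.753 -0.918]
th0.10 y -0.038 z 0.078 world [0.5518 0.0749] units from now [-0.116  0.783 -0.961]
th0.00 y -0.034 z 0.071 world [0.5513 0.0787] units from now [-0.119  0.808 -1.006]
```

```bash

python3 -m pendant '[{"tx":0.02,"ty":-0.11,"tz":0,"spin":0,"gripper":-1},{"tx":0.02,"ty":-0.222,"tz":0,"spin":0,"gripper":-1},{"tx":0.02,"ty":-0.222,"tz":-0.2,"spin":0,"gripper":-1},{"tx":0.02,"ty":-0.222,"tz":-0.4,"spin":0,"gripper":-1},{"tx":0.02,"ty":-0.222,"tz":-0.6,"spin":0,"gripper":-1},{"tx":0.02,"ty":-0.222,"tz":-0.75,"spin":0,"gripper":-1},{"tx":0.02,"ty":-0.222,"tz":-0.88,"spin":0,"gripper":-1},{"tx":0.02,"ty":-0.222,"tz":-0.88,"spin":0,"gripper":-1}]'
python3 -m pendant '[{"tx":-0.02,"ty":0.15,"tz":0.02,"spin":0,"gripper":-1},{"tx":-0.035,"ty":0.25,"tz":0.04,"spin":0,"gripper":-1},{"tx":-0.05,"ty":0.36,"tz":0.09,"spin":0,"gripper":-1},{"tx":-0.065,"ty":0.47,"tz":0.14,"spin":0,"gripper":-1},{"tx":-0.08,"ty":0.575,"tz":0.16,"spin":0,"gripper":-1},{"tx":-0.092,"ty":0.68,"tz":0.147,"spin":0,"gripper":-1},{"tx":-0.105,"ty":0.775,"tz":0.12,"spin":0,"gripper":-1},{"tx":-0.118,"ty":0.863,"tz":0.067,"spin":0,"gripper":-1}]'
python3 -m pendant '[{"tx":-0.008,"ty":0.06,"tz":-0.05,"spin":0,"gripper":-1},{"tx":-0.015,"ty":0.112,"tz":-0.1,"spin":0,"gripper":-1},{"tx":-0.018,"ty":0.13,"tz":-0.12,"spin":0,"gripper":-1},{"tx":-0.02,"ty":0.14,"tz":-0.14,"spin":0,"gripper":-1},{"tx":-0.02,"ty":0.15,"tz":-0.16,"spin":0,"gripper":-1},{"tx":-0.022,"ty":0.16,"tz":-0.18,"spin":0,"gripper":-1},{"tx":-0.023,"ty":0.168,"tz":-0.193,"spin":0,"gripper":-1},{"tx":-0.023,"ty":0.168,"tz":-0.193,"spin":0,"gripper":-1}]'; python3 arc.py right | head -1
```

```text
clock: 11.68
eef_pos: [0.5698, -0.0752, 0.0864]
orientation: [0.657, 0.754, -0.002, -0.003]
ft_force: [-0.8, 0.4, 0.0]
opening: 0.004
clock: 12.35
eef_pos: [0.5553, 0.0539, 0.1014]
orientation: [0.657, 0.754, 0.001, 0.001]
ft_force: [0.4, 0.6, 4.0]
opening: 0.003
clock: 13.02
eef_pos: [0.551, 0.0781, 0.0713]
orientation: [0.657, 0.754, 0.0, -0.001]
ft_force: [-0.1, 4.3, 4.6]
opening: 0.003
TCP carrier -0.0154 -0.0345 0.0713
```

```bash

python3 -m pendant '[{"tx":0,"ty":0,"tz":-0.01,"spin":0,"gripper":-1},{"tx":0,"ty":0,"tz":-0.02,"spin":0,"gripper":-1},{"tx":0,"ty":0,"tz":-0.03,"spin":0,"gripper":-1},{"tx":0,"ty":0,"tz":-0.03,"spin":0,"gripper":-1},{"tx":0,"ty":0,"tz":-0.03,"spin":0,"gripper":-1},{"tx":0,"ty":0,"tz":-0.03,"spin":0,"gripper":-1},{"tx":0,"ty":0,"tz":-0.03,"spin":0,"gripper":-1},{"tx":0,"ty":0,"tz":-0.03,"spin":0,"gripper":-1}]'
python3 -m pendant '[{"tx":0,"ty":0,"tz":0.1,"spin":0,"gripper":-1},{"tx":0,"ty":0,"tz":0.3,"spin":0,"gripper":-1},{"tx":0,"ty":0,"tz":0.5,"spin":0,"gripper":-1},{"tx":0,"ty":0,"tz":0.7,"spin":0,"gripper":-1},{"tx":0,"ty":0,"tz":0.9,"spin":0,"gripper":-1},{"tx":0,"ty":0,"tz":1,"spin":0,"gripper":-1},{"tx":0,"ty":0,"tz":1,"spin":0,"gripper":-1},{"tx":0,"ty":0,"tz":1,"spin":0,"gripper":-1}]'
cat > chk.py <<'E'
from h import *
import sys
a=np.radians(7.75); ex=np.array([np.cos(a),np.sin(a)]); ey=np.array([-np.sin(a),np.cos(a)]); C=np.array([.5616,.1144])
for n in("top","scene"):
    s,p,d=snap(n); cv2.imwrite(f"pics/{n}{sys.argv[1]}.png",p[...,::-1]); 
    ys,xs=np.where(d>0); w=world(n,s,np.c_[xs,ys],d[ys,xs]); q=np.c_[(w[:,:2]-C)@ex,(w[:,:2]-C)@ey,w[:,2]]
    for nm,lo,hi in(("R",-.093,-.02),("L",.02,.093)):
        k=(abs(q[:,0])<.065)&(q[:,1]>lo)&(q[:,1]<hi)&(q[:,2]<.12); g=q[k]
        if k.sum()>50:
            A=np.c_[g[:,1],np.ones(len(g))]; sl=np.linalg.lstsq(A,g[:,2],rcond=None)[0]
            print(n,nm,k.sum(),"z pct",np.percentile(g[:,2],[5,50,95]).round(4),"slope/y",sl[0].round(3))
E
python3 chk.py 6; python3 arc.py left
```

```text
clock: 13.68
eef_pos: [0.5513, 0.0783, 0.0703]
orientation: [0.658, 0.753, 0.002, -0.001]
ft_force: [-16.8, 5.9, 56.1]
opening: 0.004
clock: 14.35
eef_pos: [0.5511, 0.0767, 0.2168]
orientation: [0.658, 0.753, 0.0, 0.0]
ft_force: [0.2, -0.1, -1.4]
opening: 0.003
top L 316 z pct [0.0098 0.0337 0.042 ] slope/y -0.184
scene R 1170 z pct [0.0467 0.0709 0.0751] slope/y 0.179
scene L 961 z pct [0.0248 0.0344 0.0628] slope/y -0.061
TCP carrier -0.0164 -0.0356 0.2155
out hi y 0.190 z 0.200 world [0.5211 0.3006] units from now [-0.194  1.492 -0.103]
out lo y 0.190 z 0.085 world [0.5211 0.3006] units from now [-0.194  1.492 -0.87 ]
th2.00 y 0.164 z 0.085 world [0.5246 0.2751] units from now [-0.171  1.321 -0.872]
th1.80 y 0.153 z 0.096 world [0.5261 0.2644] units from now [-0.161  1.25  -0.798]
th1.55 y 0.137 z 0.106 world [0.5283 0.2482] units from now [-0.146  1.142 -0.729]
th1.30 y 0.119 z 0.112 world [0.5307 0.2299] units from now [-0.13   1.02  -0.688]
th1.10 y 0.103 z 0.114 world [0.5328 0.2146] units from now [-0.116  0.918 -0.678]
th0.90 y 0.088 z 0.112 world [0.5349 0.1993] units from now [-0.102  0.816 -0.689]
th0.70 y 0.073 z 0.108 world [0.5369 0.1846] units from now [-0.088  0.718 -0.72 ]
th0.50 y 0.059 z 0.100 world [0.5387 0.1711] units from now [-0.076  0.628 -0.77 ]
th0.35 y 0.050 z 0.093 world [0.54   0.1621] units from now [-0.068  0.568 -0.819]
th0.20 y 0.042 z 0.084 world [0.541  0.1543] units from now [-0.061  0.516 -0.876]
th0.10 y 0.038 z 0.078 world [0.5416 0.1499] units from now [-0.057  0.486 -0.918]
th0.00 y 0.034 z 0.071 world [0.5422 0.1461] units from now [-0.053  0.461 -0.963]
```

The right cover is shut: its face height is 0.071. The hold force was small before I pressed further. Now the left cover, mirrored, with less overpress.

```bash

python3 -m pendant '[{"tx":-0.03,"ty":0.2,"tz":0,"spin":0,"gripper":-1},{"tx":-0.05,"ty":0.4,"tz":0,"spin":0,"gripper":-1},{"tx":-0.1,"ty":0.6,"tz":0,"spin":0,"gripper":-1},{"tx":-0.15,"ty":0.8,"tz":0,"spin":0,"gripper":-1},{"tx":-0.2,"ty":1,"tz":0,"spin":0,"gripper":-1},{"tx":-0.2,"ty":1,"tz":0,"spin":0,"gripper":-1},{"tx":-0.2,"ty":1,"tz":0,"spin":0,"gripper":-1},{"tx":-0.2,"ty":1,"tz":0,"spin":0,"gripper":-1}]'
python3 -m pendant '[{"tx":0,"ty":0.24,"tz":0,"spin":0,"gripper":-1},{"tx":0,"ty":0.48,"tz":0,"spin":0,"gripper":-1},{"tx":0,"ty":0.48,"tz":0,"spin":0,"gripper":-1},{"tx":0,"ty":0.48,"tz":-0.2,"spin":0,"gripper":-1},{"tx":0,"ty":0.48,"tz":-0.4,"spin":0,"gripper":-1},{"tx":0,"ty":0.48,"tz":-0.6,"spin":0,"gripper":-1},{"tx":0,"ty":0.48,"tz":-0.843,"spin":0,"gripper":-1},{"tx":0,"ty":0.48,"tz":-0.843,"spin":0,"gripper":-1}]'; python3 arc.py left | head -1
```

```text
clock: 15.12
eef_pos: [0.5206, 0.2264, 0.2156]
orientation: [0.658, 0.753, -0.001, 0.0]
ft_force: [-0.2, 0.6, 0.8]
opening: 0.005
clock: 15.78
eef_pos: [0.5176, 0.2958, 0.0843]
orientation: [0.658, 0.753, -0.005, -0.001]
ft_force: [-1.1, -0.5, -0.6]
opening: 0.003
TCP carrier -0.0191 0.1857 0.0843
```

```bash

python3 -m pendant '[{"tx":0.02,"ty":-0.15,"tz":0.02,"spin":0,"gripper":-1},{"tx":0.035,"ty":-0.25,"tz":0.04,"spin":0,"gripper":-1},{"tx":0.05,"ty":-0.36,"tz":0.09,"spin":0,"gripper":-1},{"tx":0.065,"ty":-0.47,"tz":0.14,"spin":0,"gripper":-1},{"tx":0.08,"ty":-0.575,"tz":0.16,"spin":0,"gripper":-1},{"tx":0.092,"ty":-0.68,"tz":0.147,"spin":0,"gripper":-1},{"tx":0.105,"ty":-0.775,"tz":0.12,"spin":0,"gripper":-1},{"tx":0.118,"ty":-0.863,"tz":0.067,"spin":0,"gripper":-1}]'
python3 -m pendant '[{"tx":0.008,"ty":-0.06,"tz":-0.05,"spin":0,"gripper":-1},{"tx":0.015,"ty":-0.112,"tz":-0.1,"spin":0,"gripper":-1},{"tx":0.018,"ty":-0.13,"tz":-0.12,"spin":0,"gripper":-1},{"tx":0.02,"ty":-0.14,"tz":-0.14,"spin":0,"gripper":-1},{"tx":0.02,"ty":-0.15,"tz":-0.16,"spin":0,"gripper":-1},{"tx":0.022,"ty":-0.16,"tz":-0.18,"spin":0,"gripper":-1},{"tx":0.023,"ty":-0.168,"tz":-0.195,"spin":0,"gripper":-1},{"tx":0.023,"ty":-0.168,"tz":-0.195,"spin":0,"gripper":-1}]'; python3 arc.py left | head -1
```

```text
clock: 16.45
eef_pos: [0.54, 0.1682, 0.1023]
orientation: [0.658, 0.753, 0.002, 0.001]
ft_force: [-0.0, 0.5, 1.6]
opening: 0.004
clock: 17.12
eef_pos: [0.5427, 0.1434, 0.0713]
orientation: [0.658, 0.753, -0.0, 0.001]
ft_force: [1.0, -2.0, 2.5]
opening: 0.004
TCP carrier -0.0149 0.0313 0.0713
```

Now a gentler press (2.2 mm), then straight up and away so both covers can be seen.

```bash

python3 -m pendant '[{"tx":0,"ty":0,"tz":-0.007,"spin":0,"gripper":-1},{"tx":0,"ty":0,"tz":-0.015,"spin":0,"gripper":-1},{"tx":0,"ty":0,"tz":-0.015,"spin":0,"gripper":-1},{"tx":0,"ty":0,"tz":-0.015,"spin":0,"gripper":-1},{"tx":0,"ty":0,"tz":-0.015,"spin":0,"gripper":-1},{"tx":0,"ty":0,"tz":-0.015,"spin":0,"gripper":-1},{"tx":0,"ty":0,"tz":-0.015,"spin":0,"gripper":-1},{"tx":0,"ty":0,"tz":-0.015,"spin":0,"gripper":-1}]'
python3 -m pendant '[{"tx":0,"ty":0,"tz":0.1,"spin":0,"gripper":-1},{"tx":0,"ty":0,"tz":0.3,"spin":0,"gripper":-1},{"tx":0,"ty":0,"tz":0.5,"spin":0,"gripper":-1},{"tx":0,"ty":0,"tz":0.7,"spin":0,"gripper":-1},{"tx":0,"ty":0,"tz":0.9,"spin":0,"gripper":-1},{"tx":0,"ty":0,"tz":1,"spin":0,"gripper":-1},{"tx":0,"ty":0,"tz":1,"spin":0,"gripper":-1},{"tx":0,"ty":0,"tz":1,"spin":0,"gripper":-1}]'
python3 -m pendant '[{"tx":-0.15,"ty":0.15,"tz":0.1,"spin":0,"gripper":-1},{"tx":-0.3,"ty":0.3,"tz":0.2,"spin":0,"gripper":-1},{"tx":-0.45,"ty":0.5,"tz":0.3,"spin":0,"gripper":-1},{"tx":-0.5,"ty":0.7,"tz":0.4,"spin":0,"gripper":-1},{"tx":-0.5,"ty":0.9,"tz":0.4,"spin":0,"gripper":-1},{"tx":-0.5,"ty":1,"tz":0.4,"spin":0,"gripper":-1},{"tx":-0.5,"ty":1,"tz":0.4,"spin":0,"gripper":-1},{"tx":-0.5,"ty":1,"tz":0.4,"spin":0,"gripper":-1}]'
python3 -m pendant '[{"tx":0,"ty":0.2,"tz":0,"spin":0,"gripper":-1},{"tx":0,"ty":0.4,"tz":0,"spin":0,"gripper":-1},{"tx":0,"ty":0.6,"tz":0,"spin":0,"gripper":-1},{"tx":0,"ty":0.8,"tz":0,"spin":0,"gripper":-1},{"tx":0,"ty":0.8,"tz":0,"spin":0,"gripper":-1},{"tx":0,"ty":0.8,"tz":0,"spin":0,"gripper":-1},{"tx":0,"ty":0.8,"tz":0,"spin":0,"gripper":-1},{"tx":0,"ty":0.8,"tz":0,"spin":0,"gripper":-1}]'
python3 chk.py 7
```

```text
clock: 17.78
eef_pos: [0.5428, 0.1435, 0.0708]
orientation: [0.658, 0.753, 0.0, 0.0]
ft_force: [-5.7, -6.3, 27.3]
opening: 0.004
clock: 18.45
eef_pos: [0.5422, 0.1455, 0.2193]
orientation: [0.657, 0.754, 0.001, -0.0]
ft_force: [-0.3, -0.3, -0.1]
opening: 0.007
clock: 19.12
eef_pos: [0.4665, 0.2946, 0.2772]
orientation: [0.657, 0.754, -0.002, 0.0]
ft_force: [-0.2, 0.1, -0.2]
opening: 0.004
clock: 19.78
eef_pos: [0.4681, 0.4122, 0.2787]
orientation: [0.659, 0.752, -0.0, 0.0]
ft_force: [0.4, -1.0, -0.0]
opening: 0.004
top R 890 z pct [0.0655 0.0714 0.0771] slope/y 0.007
top L 902 z pct [0.0657 0.0712 0.0774] slope/y -0.005
scene R 1172 z pct [0.0483 0.0709 0.0752] slope/y 0.174
scene L 987 z pct [0.0673 0.0714 0.0753] slope/y -0.004
```

View pics/scene7.png

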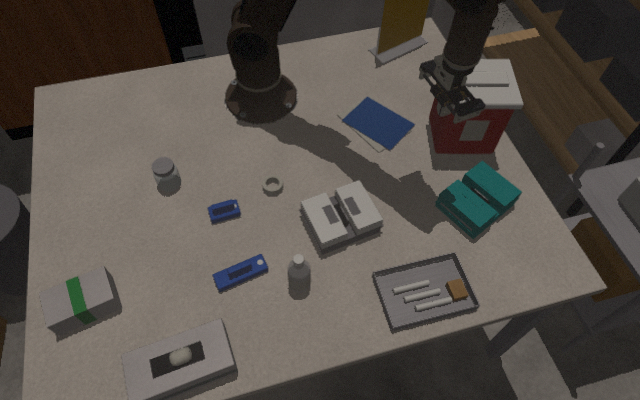

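The scene view shows both covers flat at (323,220) and (357,209). The short block (224,210), long block (240,272), sanitizer (299,273), tape (272,186) and jar (165,172) are where they were. The gripper is clear of everything.

```bash
python3 -c "
from workcell import robot
print(robot.job_done(), robot.read_state()['clock'], robot.read_state()['ft_force'])"
```

```text
the job is handed in; nothing more can be done
the job is handed in; nothing more can be done
```

The vaccine carrier is ready and handed in: the medium block (the 116 mm match) lies flat in the right well, and both covers are pressed shut. It finished at about 20 s of the 64 s allowed.

- **Block:** I gripped it lengthwise by its rib. In the well it sits centred to about 1 mm, with its top level with the loaded block's.
- **Covers:** with the gripper away, the top camera put both faces at 71 mm, tilted by less than 0.01, as expected when shut. I did not push on either catch to test it. Both covers stayed flat once the gripper had lifted off.
- **Everything else:** the other two blocks, the tape, the sanitizer and the jar appear where they started, judged by eye from the last scene picture.

**Checks that stood out:**
- The final press on the right cover read 56 N at the wrist, more than I intended, though under the 120 N limit and made by the fingertips. I pressed the left one more gently, at 27 N.
- One slope reading of the right cover from the scene camera was 0.17. I put that down to points from below the cover's face along its hinge edge, because the median height there was right and the top view showed it flat.

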